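Spin down the wing nut on the nut chopper's crank

ROBOT

A 7-joint arm with a two-finger parallel gripper is mounted at the origin on the work surface. World frame = base frame: x ahead of the robot, y to its left, z up, the work surface at z = 0. Lengths are in m, angles in rad, forces in N, time in s.
With the tool pointing down it reaches from about 0.4 to 0.85 m from the base axis. Payload 10.4 kg.
Tool frame: the origin (TCP) lies at the very end of the fingers, on their centre line; the grasp point (between the pads) lies 19 mm behind it; z points along the fingers, y is the direction in which the jaws open and shut (so a half turn about z gives the same grasp; the last joint's range is limited). The gripper opens to 85 mm and grips with 20 to 120 N. Pads are 22 mm wide; open, the fingers measure 114 mm over their backs; the gripper's body (76 mm by 85 mm) begins 54 mm behind the grasp point. The pads swing forward as they close: fully open they stand 13 mm farther back than shut.
Start: joints at [-1.213, 0.332, -0.065, 1.46, 0.022, 1.35, -0.088], TCP at [0.232, 0.58, 0.194] pointing down, gripper open.
Joint ranges: [-2.6, 2.6], [-0.5, 2.12], [-1.47, 1.34], [0.16, 2.42], [-1.27, 4.41], [0.06, 2.06], [-2.6, 2.6]. Speed limits (rad/s): [2.22, 2.22, 2.79, 2.79, 3.14, 3.14, 3.14].

INTERFACE

Orientations are given as a unit quaternion [w, x, y, z].
In Python, from station import manip gives the robot as it stands. The module is installed in compiled form; this text tells all that it offers.
- The arm moves only by the shell command python3 -m handwheel 'ROWS'. ROWS is JSON, a list that holds one entry, the list of rows, each a list of 5 numbers: the opening, from 0 (shut) to 1 (fully open), then the shift along the tool's x, y, z in mm, then the turn about the tool's z in rad. A call has 1 to 5 rows; each row is the pose to reach, as a shift and turn from the pose commanded when the call began, along the tool's axes at that moment; what a row does not reach only later rows make up. A row lasts 1/12 s, in which the tool goes at most 41.7 mm and 7.16 degrees, less where a joint would pass 70% of its speed; a pose out of reach is approached as far as the arm can. A call with a gripper value outside its range is refused whole. The fingers move at their own pace and stop on an object; the grip force is fixed at half the most. Time passes only in rows, so rows that repeat a pose let the fingers close. It gives the time, the measured TCP pose, the force and the opening at its end, in the units of the state.
- manip.observe(): the state, without advancing time (a new reading comes with each control period).
- manip.camera(name): name is "side" or "top"; returns a dict with "img" (384x512x3 uint8, blue, green, red), "camera_matrix" (3x3 intrinsics, pixels), "rvec" (rotation vector, rad) and "tvec" (3), from world to camera coordinates, as OpenCV has them. Camera axes: x right, y down, z forward; pixel columns grow to the right and rows downward; lengths in m; the calibration is good to about 2 mm. A picture is of the moment at which its call begins. There is no depth.
- manip.finish_job(): hands the job in, once; it reports no verdict.
The state is a dict: "time_s": time; "qpos": joint angles; "qvel": joint speeds; "effort": joint torques, N m; "ee_pos": TCP position; "ee_rot": TCP orientation; "ft_force": force on the tool from outside, world axes, zero at the start; "moment": the same for the moment, N m; "width": opening from 0.0 (shut) to 1.0 (fully open).
Only numpy, scipy, OpenCV 4.12 (cv2) and the standard library are available. Lean on these libraries where they do the work, as an engineer would, in place of code of your own. Each camera call takes 0.05 s, during which the arm holds its last target.

TASK

The crank of the nut chopper has just been put back after washing and its brass wing nut is only part way down the stud. With light fingertip strokes against its wings, turn it clockwise (seen from above) until it is fully down and stops on the crank's hub, without pinching or forcing the nut and without dragging the crank round with it. Leave everything else on the counter where it stands and finish with the hand clear.

Things in the scene. Friction and masses are not known exactly. Their poses are not given: they have to be found in the camera images.
- wing_nut (a joint): turn of the wing nut on its stud in rad, counter-clockwise seen from above: 0 = fully down on the crank's hub (a firm stop), larger = looser (starts 0.8 to 1.3 turns up; the thread ends at 9.8). It sinks 2.5 mm a turn. It is loose: it turns with about 0.025 N m (1 N on a wing) and stays where it is left
- nut_base (a point): centre of the underside of the brass wing nut, on its vertical axis, 192 mm above the counter when seated, up to 3.5 mm more when loose. z is up, x points along one wing, the other wing is at -x. Hub 25 mm wide, 14 mm high; a 10 mm stud stands up through it to 20 mm above the underside of the seated nut. Between the wings, above the hub, there is free space for a fingertip
- crank_knob (a point): top of the upright cast-iron knob (27 mm wide, 47 mm tall) at the end of the crank's level arm, 95 mm from the nut's axis, 44 mm above the underside of the seated nut. The arm lies below the nut. The crank turns about the nut's axis but is stiff, about 0.25 N m, and stays where it is; pushing hard past the nut's stop would drag it clockwise
- chopper: hand-crank nut chopper, fixed to the counter by a 156 mm ring foot, origin at the centre of its underside on the vertical axis of crank and nut: squat glass jar of 114 mm diameter, steel screw collar, open flared aluminium hopper of 128 mm diameter up to 163 mm high with a bridge across, and on top the dark crank and the brass wing nut
- mug: blue speckled enamel mug, 84 mm wide, 80 mm high, handle to its +y, origin at the centre of its underside; to be left alone
- ramekin_a: cream ceramic ramekin with hazelnuts, 92 mm wide, 46 mm high, origin under its centre; to be left alone
- ramekin_b: empty cream ceramic ramekin, 92 mm wide, 46 mm high, origin under its centre; to be left alone
- muddler: beechwood muddler lying along its x, 207 mm long, 36 mm thick, origin on the counter under its middle; to be left alone
- scoop: aluminium ice cream scoop lying along its x, 200 mm long, 30 mm high, origin on the counter 115 mm from the handle's end; to be left alone
- cone_stand: cast aluminium cone stand, 90 by 200 mm (long along its y), plate 110 mm high with two cones up to 147 mm, origin under its centre; to be left alone
- wing_ear (a point): centre of one of the nut's two equal upright flat wings, 23 mm from the axis along the nut's x and 21 mm above its underside. Each wing is 5 mm thick and ends in a round ear of 22 mm diameter, so the wings rise to 32 mm above the underside and span 68 mm. Axes as for the nut: x outwards, z up
Mind the look-alikes: they are no part of the job. What is shaped like the chopper but brown or orange is not meant.

How it is judged:
By the outcome, as a careful person would: the job done as asked, in the order asked, and still so for the second after the job is handed in, with the robot touching nothing.
It also fails if it takes over 69 s, if anything falls off the work surface, if the arm or the gripper's body presses on something with over 40 N, if the wrist force passes 120 N, or if a joint passes its speed limit or range.

## Working session

There is one attempt and no reset: what is moved stays moved. The work goes in short steps, Python scripts to look and compute and a shell command to move; the robot and the scene stay as the last step left them, time stands still between calls to the robot, and variables do not carry over. Pictures are saved under pics/ and viewed, and the job is handed in when it is done.

```bash
mkdir -p pics; ls
python3 - <<'E'
from station import manip
import cv2
s=manip.observe(); print(s)
for n in("side","top"):
    c=manip.camera(n); cv2.imwrite(f"pics/{n}0.png",c["img"]); print(n,c["camera_matrix"],c["rvec"],c["tvec"])
E
```

```text
pics
{'time_s': 0.0, 'qpos': array([-1.21258914,  0.3328291 , -0.06473462,  1.46095144,  0.02160867,
        1.34989796, -0.08850652]), 'qvel': array([ 2.15922706e-04, -1.90587040e-03,  9.26479939e-04, -7.30118987e-04,
        6.57215312e-05, -7.25986781e-05,  4.91452841e-04]), 'effort': array([-6.01785887e-04, -6.25434780e+01,  4.87719092e-02, -3.91614640e+01,
        1.61128171e-02,  9.80179233e-03, -7.07672768e-06]), 'ee_pos': array([0.23212428, 0.57983116, 0.19283794]), 'ee_rot': array([-1.00369409e-04,  1.89230951e-01,  9.81932362e-01, -6.87570419e-04]), 'ft_force': array([ 0.26495045,  0.29061042, -0.13839035]), 'moment': array([-0.00186391, -0.01822361,  0.00935879]), 'width': 1.000986535278592}
side [[374.72338283   0.         257.04334648]
 [  0.         374.72338283 190.05470849]
 [  0.           0.           1.        ]] [ 2.21736585 -0.17798453  0.09126623] [-0.50841302  0.18855878  1.09712394]
top [[368.39078333   0.         253.92795778]
 [  0.         368.39078333 194.7149467 ]
 [  0.           0.           1.        ]] [ 2.16636887 -2.19763107  0.0638135 ] [0.04151424 0.51104035 1.05623745]
```

View pics/side0.png

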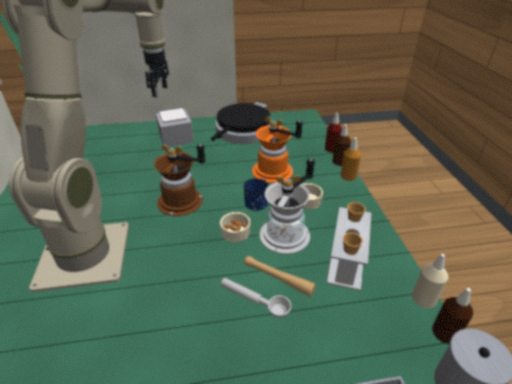

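View pics/top0.png

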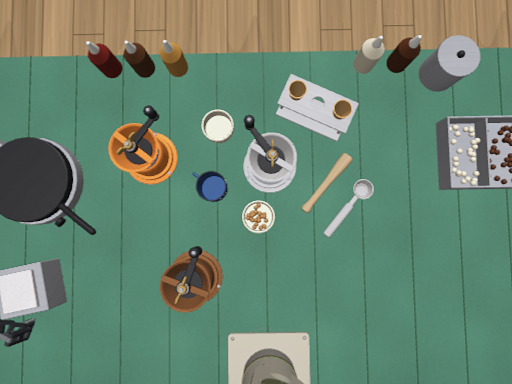

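Candidates for the chopper: brown, top (183,288) / side (178,155); orange, top (130,146) / side (272,130); silver with white base, top (272,155) / side (288,185). I choose the silver one and check it in a close crop.

```bash
cat > h.py <<'E'
import numpy as np, cv2
def ray(c,uv):
    R,_=cv2.Rodrigues(np.array(c["rvec"],float)); t=np.array(c["tvec"],float).ravel()
    p=cv2.undistortPoints(np.array([[uv]],float),c["camera_matrix"],None)[0,0]
    o=-R.T@t; d=R.T@np.array([p[0],p[1],1.]); return o,d/np.linalg.norm(d)
def onz(c,uv,z):
    o,d=ray(c,uv); return o+d*(z-o[2])/d[2]
def proj(c,P):
    return cv2.projectPoints(np.array([P],float).reshape(-1,1,3),np.array(c["rvec"],float),np.array(c["tvec"],float),c["camera_matrix"],None)[0].reshape(-1,2)
def crop(c,u0,v0,u1,v1,k,fn,pts=()):
    im=cv2.resize(c["img"][v0:v1,u0:u1],None,fx=k,fy=k,interpolation=cv2.INTER_CUBIC)
    for p in pts: cv2.circle(im,(int((p[0]-u0+.5)*k),int((p[1]-v0+.5)*k)),3,(255,0,255),1)
    cv2.imwrite(fn,im)
E
python3 - <<'E'
from station import manip
from h import *
t=manip.camera("top"); s=manip.camera("side")
crop(t,235,105,310,205,6,"pics/tc.png"); crop(s,245,140,335,260,5,"pics/sc.png")
hsv=cv2.cvtColor(t["img"],cv2.COLOR_BGR2HSV)
print(onz(t,(272.5,155),.2), onz(t,(249.5,120),.236))
for n,c,(u0,v0,u1,v1) in(("t",t,(255,140,290,172)),("s",s,(270,172,305,200))):
    h=cv2.cvtColor(c["img"][v0:v1,u0:u1],cv2.COLOR_BGR2HSV)
    m=((h[...,0]>10)&(h[...,0]<32)&(h[...,1]>70)&(h[...,2]>60)).astype(np.uint8)
    v,u=np.nonzero(m); print(n,len(u),u.mean()+u0,v.mean()+v0, np.c_[u+u0,v+v0].tolist())
E
```

```text
[ 0.59539231 -0.01407476  0.2       ] [0.67305389 0.0401331  0.236     ]
t 107 271.93457943925233 153.69158878504672 [[272, 140], [273, 140], [271, 141], [272, 141], [273, 141], [271, 142], [272, 142], [273, 142], [271, 143], [272, 143], [273, 143], [272, 144], [273, 144], [271, 145], [272, 145], [273, 145], [271, 146], [272, 146], [273, 146], [271, 147], [272, 147], [273, 147], [271, 148], [272, 148], [273, 148], [271, 149], [272, 149], [273, 149], [270, 150], [271, 150], [272, 150], [273, 150], [274, 150], [268, 151], [269, 151], [270, 151], [271, 151], [272, 151], [273, 151], [274, 151], [275, 151], [268, 152], [269, 152], [270, 152], [275, 152], [276, 152], [268, 153], [269, 153], [275, 153], [276, 153], [268, 154], [269, 154], [275, 154], [276, 154], [268, 155], [269, 155], [270, 155], [274, 155], [275, 155], [276, 155], [268, 156], [269, 156], [270, 156], [271, 156], [272, 156], [273, 156], [274, 156], [275, 156], [276, 156], [269, 157], [270, 157], [271, 157], [272, 157], [273, 157], [274, 157], [275, 157], [269, 158], [270, 158], [271, 158], [272, 158], [273, 158], [274, 158]
[... 3245 characters left out ...]
81], [295, 181], [296, 181], [297, 181], [270, 182], [271, 182], [272, 182], [280, 182], [281, 182], [282, 182], [283, 182], [284, 182], [285, 182], [286, 182], [287, 182], [288, 182], [289, 182], [290, 182], [291, 182], [292, 182], [293, 182], [294, 182], [295, 182], [282, 183], [283, 183], [284, 183], [285, 183], [286, 183], [287, 183], [288, 183], [289, 183], [290, 183], [291, 183], [292, 183], [293, 183], [294, 183], [283, 184], [284, 184], [285, 184], [286, 184], [287, 184], [288, 184], [289, 184], [290, 184], [291, 184], [292, 184], [293, 184], [285, 185], [286, 185], [287, 185], [288, 185], [289, 185], [290, 185], [291, 185], [292, 185], [287, 186], [288, 186], [289, 186], [290, 186]]
```

View pics/tc.png

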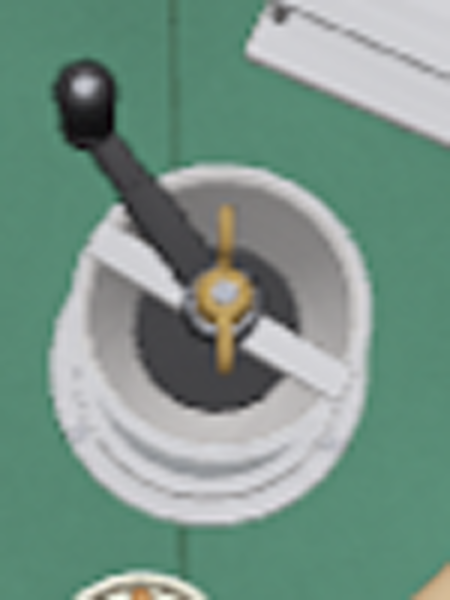

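View pics/sc.png

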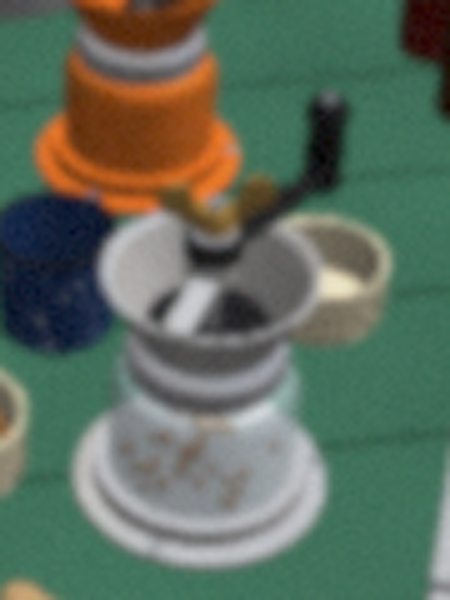

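The crops show the silver chopper with white ring foot: nut hub/stud at about top (272.2,153.5), wings nearly vertical in the image from (272.5,139.5) to (272,167), and knob at about (249,121). This is the one described. Now I'll measure it.

Run:
```python
from station import manip
from h import *
from scipy.spatial.transform import Rotation as Ro
t=manip.camera("top"); s=manip.camera("side")
def brass(c,u0,v0,u1,v1):
    h=cv2.cvtColor(c["img"][v0:v1,u0:u1],cv2.COLOR_BGR2HSV)
    m=((h[...,0]>10)&(h[...,0]<32)&(h[...,1]>70)&(h[...,2]>60)); v,u=np.nonzero(m); return np.c_[u+u0,v+v0].astype(float)
P=brass(t,262,136,284,172)
hub=P[(P[:,1]>=150)&(P[:,1]<=158)]; print("hubpix",(hub.min(0)+hub.max(0))/2)
a=P[P[:,1]<149].mean(0); b=P[P[:,1]>159.5].mean(0); print(a,b,P[:,1].min(),P[:,1].max())
A=onz(t,a,.218);B=onz(t,b,.218);print(A,B,"wing deg",np.degrees(np.arctan2(*(A-B)[1::-1])), np.linalg.norm(A-B))
for z in(.206,.21,.212): print(z,onz(t,(hub.min(0)+hub.max(0))/2,z))
# triangulate with side hub/stud-top px
def tri(p,q):
    o1,d1=ray(t,p);o2,d2=ray(s,q);k=np.linalg.lstsq(np.c_[d1,-d2],o2-o1,rcond=None)[0];x,y=o1+k[0]*d1,o2+k[1]*d2;return (x+y)/2,np.linalg.norm(x-y)*1e3
print(tri((272,154),(287.4,183.5)))
print("knob",onz(t,(249,120.5),.236))
C=onz(t,(hub.min(0)+hub.max(0))/2,.21)
top=[C[0],C[1],.212]
def ear(c,ang,zz): return [[C[0]+.034*np.cos(x),C[1]+.034*np.sin(x),zz] for x in(ang,ang+np.pi)]
ang=np.arctan2(*(A-B)[1::-1])
pts=[top]+ear(t,ang,.216)
crop(t,250,130,295,175,12,"pics/tc2.png",proj(t,pts)); crop(s,265,155,315,205,10,"pics/sc2.png",proj(s,pts))
o=manip.observe();R=Ro.from_quat(o["ee_rot"],scalar_first=True).as_matrix();print(R.round(3))
print("delta tool mm",(R.T@(np.array([C[0],C[1],.32])-o["ee_pos"])*1e3).round(1))
```

```text
hubpix [272. 154.]
[272.15384615 143.88461538] [272.         163.18181818] 139.0 167.0
[ 0.61905819 -0.01293736  0.218     ] [ 0.5725519 -0.0117642  0.218    ] wing deg -1.445026613750382 0.04652108687349647
0.206 [ 0.59679423 -0.01264916  0.206     ]
0.21 [ 0.59607655 -0.01248169  0.21      ]
0.212 [ 0.59571771 -0.01239796  0.212     ]
(array([ 0.59821821, -0.01298234,  0.19801386]), np.float64(0.017656975878547837))
knob [0.67187775 0.0413256  0.236     ]
[[-0.928  0.372 -0.   ]
 [ 0.372  0.928 -0.   ]
 [-0.    -0.    -1.   ]]
delta tool mm [-558.  -415.  -126.5]
```

View pics/tc2.png

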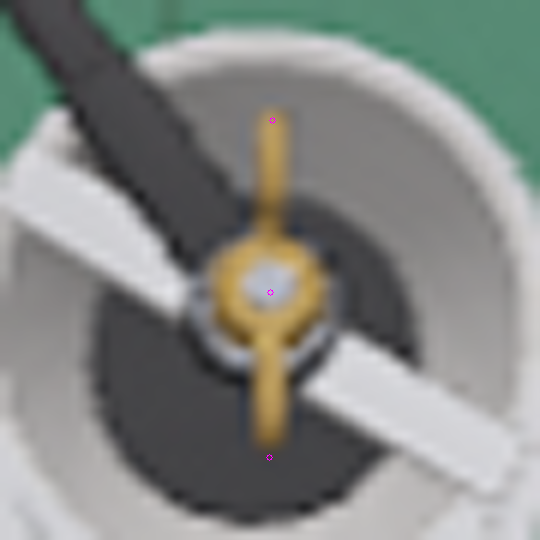

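View pics/sc2.png

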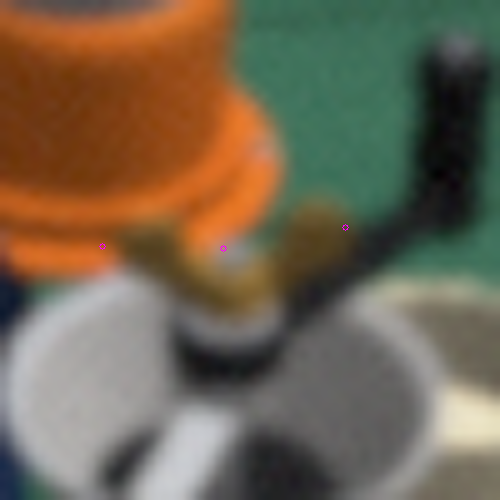

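The marks sit on the nut to within about 1 mm, so the nut axis is ≈ (0.597,-0.0125) with the wings along world x. Plan: fingers partly open, one on each side of the hub and tips between the wings, turning the tool about the nut axis so the fingertips push the wings as a couple. I rise first.

```bash
python3 -m handwheel '[[[0.45,0,0,-35,0],[0.45,0,0,-70,0],[0.45,0,0,-105,0],[0.45,0,0,-140,0],[0.45,0,0,-140,0]]]'
python3 -m handwheel '[[[0.45,-32,-24,0,0],[0.45,-64,-47,0,0],[0.45,-96,-71,0,0],[0.45,-128,-95,0,0],[0.45,-160,-118,0,0]]]'
python3 -m handwheel '[[[0.45,-32,-24,0,0],[0.45,-64,-47,0,0],[0.45,-96,-71,0,0],[0.45,-128,-95,0,0],[0.45,-160,-118,0,0]]]'
python3 -m handwheel '[[[0.45,-32,-24,0,0],[0.45,-64,-47,0,0],[0.45,-96,-71,0,0],[0.45,-128,-95,0,0],[0.45,-160,-118,0,0]]]'
cat >> h.py <<'E'
from scipy.spatial.transform import Rotation as Ro
def st(m,goal=None):
    o=m.observe();R=Ro.from_quat(o["ee_rot"],scalar_first=True).as_matrix()
    print("t",round(o["time_s"],2),"p",(o["ee_pos"]*1e3).round(1),"yawY",round(np.degrees(np.arctan2(R[1,1],R[0,1])),1),"tilt",round(np.degrees(np.arccos(-R[2,2])),2),"q7",round(o["qpos"][6],2),"F",o["ft_force"].round(2),"M",o["moment"].round(3),"w",round(o["width"],3))
    if goal is not None: print("delta tool mm",(R.T@(np.array(goal)-o["ee_pos"])*1e3).round(1))
E
python3 -c "
from station import manip
from h import *
st(manip,[.5973,-.0125,.32])"
```

```text
time_s: 0.72
ee_pos: [0.2329, 0.582, 0.3415]
ee_rot: [0.001, 0.189, 0.982, 0.005]
ft_force: [0.9, 0.9, 0.0]
width: 0.453
time_s: 1.13
ee_pos: [0.3376, 0.4093, 0.3336]
ee_rot: [-0.0, 0.189, 0.982, 0.0]
ft_force: [2.0, 0.5, 0.5]
width: 0.448
time_s: 1.55
ee_pos: [0.4423, 0.2402, 0.3339]
ee_rot: [0.0, 0.189, 0.982, 0.0]
ft_force: [0.3, 0.7, 0.4]
width: 0.453
time_s: 1.97
ee_pos: [0.547, 0.0711, 0.3339]
ee_rot: [0.0, 0.189, 0.982, 0.0]
ft_force: [1.0, 1.6, -0.0]
width: 0.453
t 1.97 p [547.   71.1 333.9] yawY 68.2 tilt 0.04 q7 1.02 F [ 0.98  1.6  -0.05] M [ 0.078 -0.055 -0.021] w 0.453
delta tool mm [-77.8 -58.9  13.9]
```

```bash
python3 -m handwheel '[[[0.45,-26,-20,0,-0.1],[0.45,-52,-40,0,-0.2],[0.45,-78,-58,0,-0.3],[0.45,-78,-58,0,-0.3],[0.45,-78,-58,0,-0.3]]]'
python3 -c "
from station import manip
from h import *
st(manip,[.5973,-.0125,.28])
t=manip.camera('top');s=manip.camera('side')
crop(t,225,105,325,205,6,'pics/t3.png');crop(s,235,100,335,220,5,'pics/s3.png')"
```

```text
time_s: 2.38
ee_pos: [0.5975, -0.0117, 0.333]
ee_rot: [-0.0, 0.042, 0.999, -0.0]
ft_force: [-0.1, 0.8, -0.3]
width: 0.45
t 2.38 p [597.5 -11.7 333. ] yawY 85.2 tilt 0.07 q7 1.51 F [-0.14  0.84 -0.25] M [0.028 0.003 0.025] w 0.45
delta tool mm [ 0.1 -0.8 53. ]
```

View pics/s3.png

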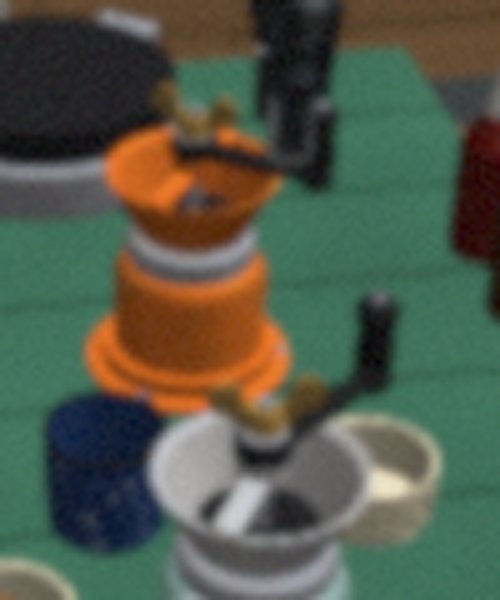

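View pics/t3.png

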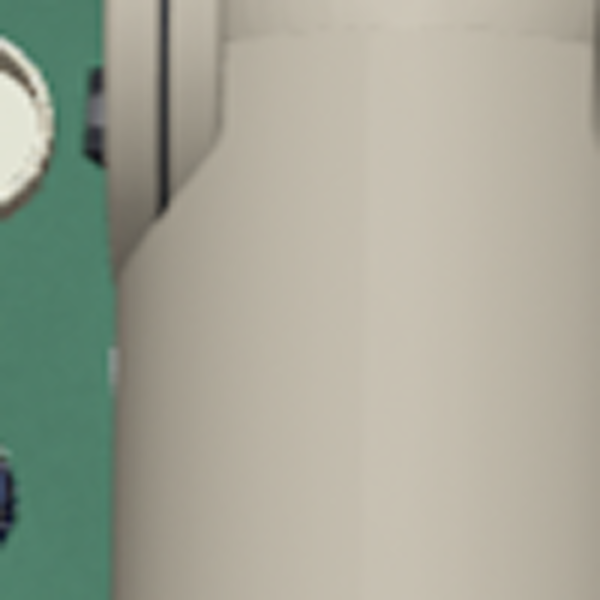

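Top view is hidden by the arm; the side view still shows the nut (crop (265,405)) and the hand. I centre, descend part way and look again.

```bash
python3 -m handwheel '[[[0.45,0,-1,25,0],[0.45,0,-1,50,0],[0.45,0,-1,75,0],[0.45,0,-1,85,0],[0.45,0,-1,85,0]]]'
python3 -c "
from station import manip
from h import *
st(manip,[.5973,-.0125,.205])
s=manip.camera('side')
crop(s,255,125,335,205,7,'pics/s4.png')"
```

```text
time_s: 2.9
ee_pos: [0.5957, -0.0091, 0.2465]
ee_rot: [-0.002, 0.04, 0.999, 0.0]
ft_force: [-0.9, 0.1, 0.6]
width: 0.45
t 2.9 p [595.7  -9.1 246.5] yawY 85.5 tilt 0.22 q7 1.52 F [-0.94  0.13  0.56] M [ 0.02   0.099 -0.   ] w 0.45
delta tool mm [-2.1 -3.3 41.5]
```

View pics/s4.png

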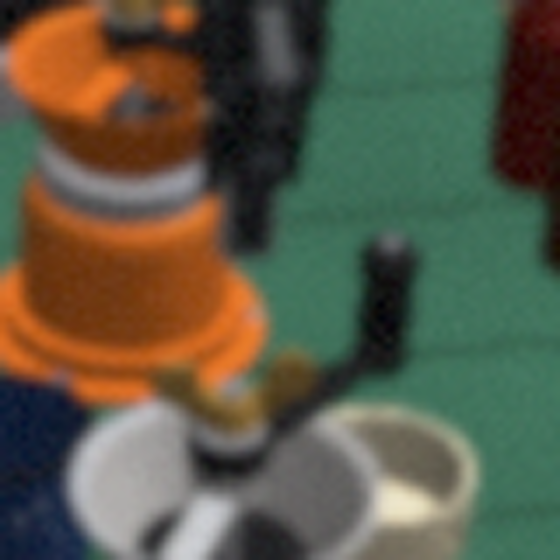

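```bash
python3 -m handwheel '[[[0.45,0,0,0,0],[0.45,0,0,0,0],[0.45,0,0,0,0]]]'
python3 -c "
from station import manip
from h import *
st(manip,[.5973,-.0125,.205])
s=manip.camera('side')
o=manip.observe()['ee_pos'];y=np.array([0,.02,.0])
crop(s,255,125,335,205,7,'pics/s5.png',proj(s,[o,o+y,o-y]))"
```

```text
time_s: 3.2
ee_pos: [0.5978, -0.0105, 0.2501]
ee_rot: [0.001, 0.04, 0.999, 0.0]
ft_force: [0.0, 0.2, -0.2]
width: 0.443
t 3.2 p [597.8 -10.5 250.1] yawY 85.4 tilt 0.13 q7 1.52 F [ 0.01  0.16 -0.24] M [-0.039 -0.039  0.037] w 0.443
delta tool mm [ 0.4 -2.1 45.1]
```

View pics/s5.png

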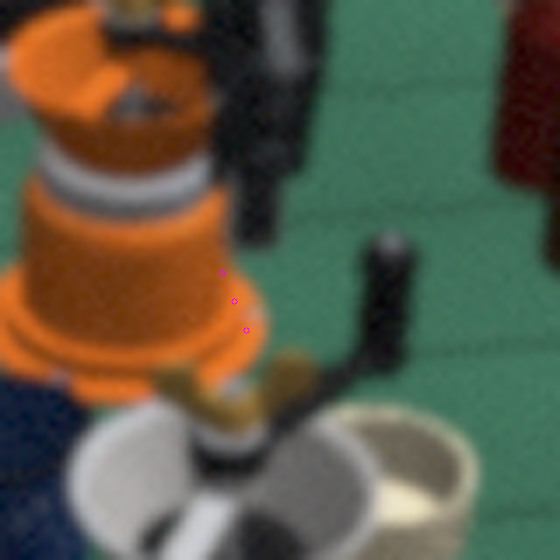

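```bash
python3 -c "
from station import manip
from h import *
t=manip.camera('top');s=manip.camera('side')
i=cv2.imread('pics/side0.png');j=cv2.imread('pics/top0.png')
P=np.array([[.232,.58,.193],[.232,.58,.230]])
P=np.r_[P,P+[.015,.037,0],P-[.015,.037,0]]
s['img']=i;t['img']=j
print(proj(s,P),proj(t,P))
R=cv2.Rodrigues(s['rvec'])[0];print('cam',-R.T@s['tvec'])
crop(s,120,50,190,120,8,'pics/a.png',proj(s,P[[0,2,4]]));crop(t,0,300,60,360,8,'pics/b.png',proj(t,P[[0,2,4]]))
st(manip)"
```

```text
[[161.83850403 104.44805721]
 [160.37880452  95.47533602]
 [166.02855426 100.30462126]
 [164.66338608  91.45725542]
 [157.46755118 108.77038325]
 [155.90629583  99.66965469]] [[ 27.6060602  309.192143  ]
 [ 17.5902729  313.08202413]
 [ 12.48847389 303.02097486]
 [  1.83170833 306.63640028]
 [ 42.77028093 315.38234783]
 [ 33.39956874 319.54839827]]
cam [ 0.37822037 -0.82905488  0.81690668]
t 3.35 p [597.4 -10.6 249.2] yawY 85.4 tilt 0.05 q7 1.52 F [-0.01  0.31  0.25] M [ 0.012  0.031 -0.012] w 0.45
```

View pics/a.png

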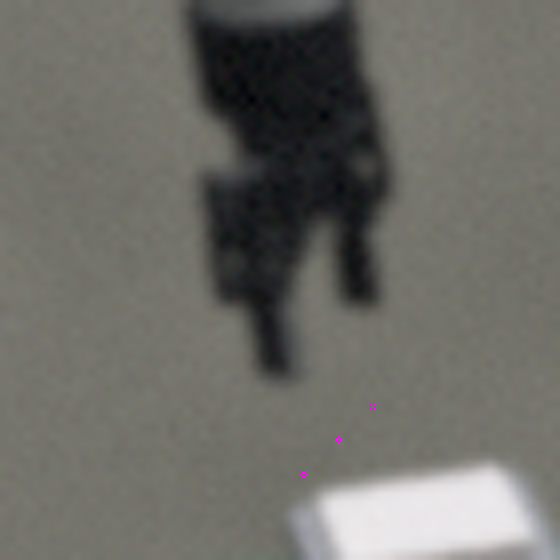

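View pics/b.png

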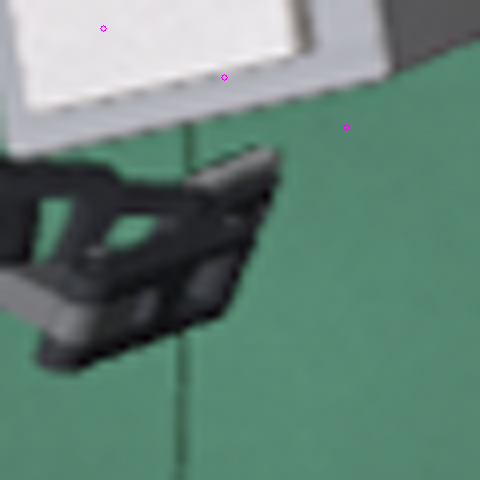

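The fingertips appear about 12 px above where the reported TCP projects, in both poses, so I'll check the calibration against known points before going lower.

```bash
python3 -c "
from station import manip
from h import *
t=manip.camera('top');s=manip.camera('side')
def ony(c,uv,y):
    o,d=ray(c,uv);return o+d*(y-o[1])/d[1]
for y in(-.04,-.03,-.012,.015):print('now tip',y,ony(s,(291.9,159.6),y))
for y in(.54,.56,.58):print('start near tip',y,ony(s,(154.8,96.9),y))
for y in(.58,.6,.62):print('start far tip',y,ony(s,(165,87.5),y))
# base plate corners top: 
for q in((229,334),(309.5,333.5)):print('plate top',onz(t,q,.0))
for q in((32.5,289.5),(115,281),(129.5,224.5),(51,230.5)):print('plate side',onz(s,q,.0))
print('foot side',[onz(s,q,.0) for q in((260.5,238),(310,238),(285,250))])
print(proj(t,[[0,0,0],[.1,0,0]]),proj(s,[[0,0,0]]))
st(manip)
cv2.imwrite('pics/s6.png',s['img']);cv2.imwrite('pics/t6.png',t['img'])
"
```

```text
now tip -0.04 [ 0.59880714 -0.04        0.29398059]
now tip -0.03 [ 0.60160273 -0.03        0.28735334]
now tip -0.012 [ 0.60663477 -0.012       0.2754243 ]
now tip 0.015 [0.61418285 0.015      0.25753073]
start near tip 0.54 [0.21506762 0.54       0.24244416]
start near tip 0.56 [0.21268418 0.56       0.23405206]
start near tip 0.58 [0.21030074 0.58       0.22565995]
start far tip 0.58 [0.25386425 0.58       0.26057479]
start far tip 0.6 [0.25209915 0.6        0.25267827]
start far tip 0.62 [0.25033405 0.62       0.24478174]
plate top [0.1103609  0.11203954 0.        ]
plate top [ 0.10923532 -0.1203215   0.        ]
plate side [-1.08133868e-01 -1.09667759e-01  1.11022302e-16]
plate side [ 0.10451967 -0.11522259  0.        ]
plate side [ 1.19443062e-01  1.11504304e-01 -1.11022302e-16]
plate side [-0.12082275  0.12191149  0.        ]
foot side [array([ 0.52342932, -0.0150567 ,  0.        ]), array([ 0.6738731 , -0.03917781,  0.        ]), array([ 5.86847061e-01, -7.61730580e-02,  1.11022302e-16])]
[[268.40714905 372.95380115]
 [267.82985249 337.2408508 ]] [[ 83.39455374 254.45708161]]
t 3.45 p [597.2 -10.6 248.9] yawY 85.4 tilt 0.03 q7 1.52 F [ 0.12 -0.16 -0.15] M [-0.033  0.018 -0.039] w 0.453
```

View pics/s6.png

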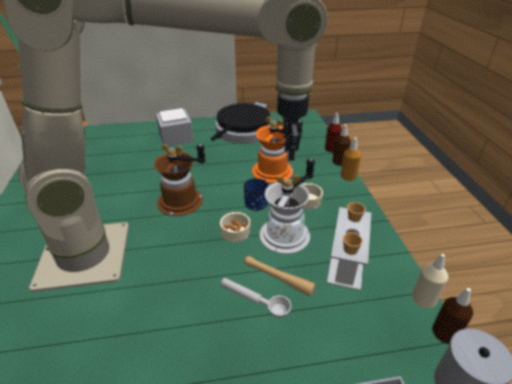

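View pics/t6.png

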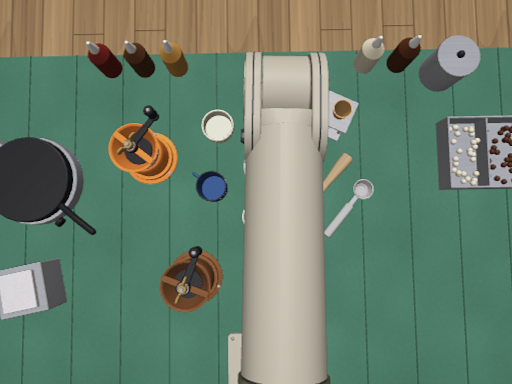

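```bash
python3 -c "
from h import *
from station import manip
t=manip.camera('top')
t['img']=cv2.imread('pics/top0.png')
R=np.array([[-.928,.372,0],[.372,.928,0],[0,0,-1]])
o=np.array([.232,.58,.193+.036])
L=[o+R@np.array([x,y,-.013]) for x in(-.011,.011) for y in(-.0425,-.057,.0425)]
crop(t,0,290,60,350,10,'pics/b2.png',proj(t,L))"
```

```text
(no output)
```

View pics/b2.png

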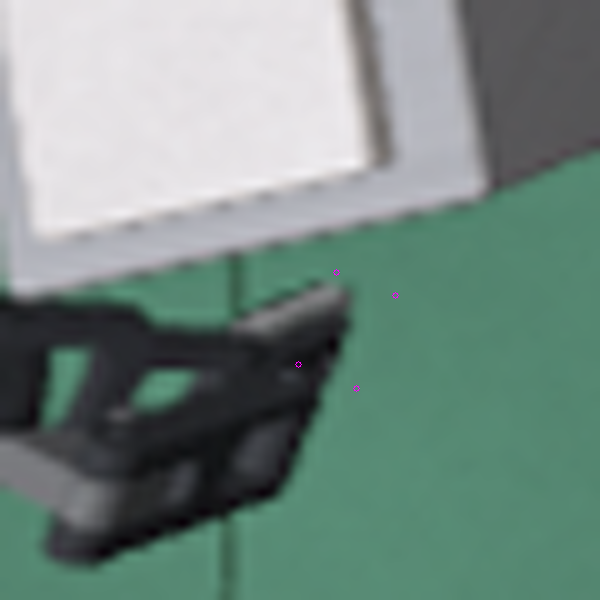

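```bash
python3 -c "
from h import *
from station import manip
t=manip.camera('top');s=manip.camera('side')
def tri(p,q):
    o1,d1=ray(t,p);o2,d2=ray(s,q);k=np.linalg.lstsq(np.c_[d1,-d2],o2-o1,rcond=None)[0];x,y=o1+k[0]*d1,o2+k[1]*d2;return (x+y)/2,np.linalg.norm(x-y)*1e3
for p in((35,319),(31.8,329),(28.5,339)): print(tri(p,(154.8,96.9)))
# calib check at height: knob top, knob both views; tall bottle tip
print(tri((249.2,119.5),(310.5,160)))
print(tri((377,40),(439,259)),'white bottle tip')
"
python3 - <<'E'
import cv2
i=cv2.imread('pics/top0.png')[230:384,0:200];cv2.imwrite('pics/b3.png',cv2.resize(i,None,fx=4,fy=3.8,interpolation=2))
E
```

```text
(array([0.21915495, 0.53021789, 0.2458473 ]), np.float64(6.008430168471237))
(array([0.20839464, 0.53471974, 0.2467153 ]), np.float64(15.172042539476502))
(array([0.19815757, 0.5379006 , 0.24887217]), np.float64(36.065323226510394))
(array([0.67575276, 0.04076226, 0.23341557]), np.float64(1.5138168175376119))
(array([ 0.90621521, -0.29674904,  0.14527092]), np.float64(0.6052650452629559)) white bottle tip
```

View pics/b3.png

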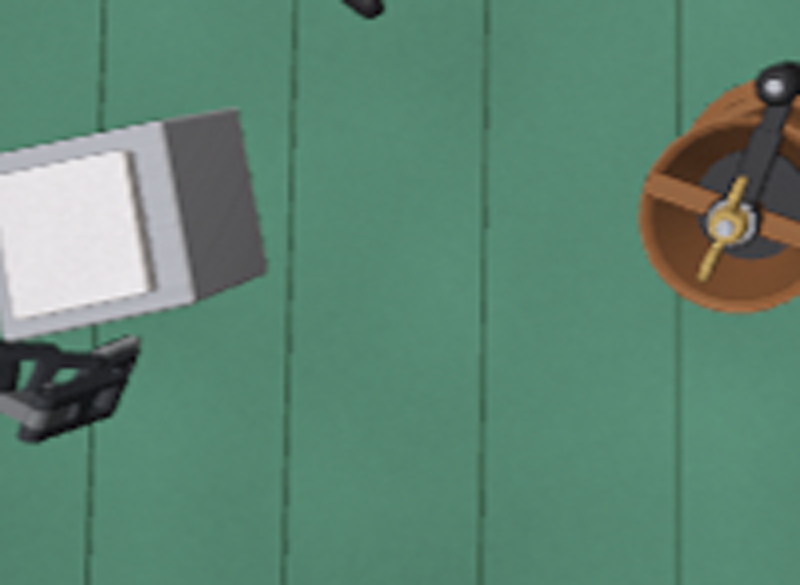

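Both cameras agree with known objects (base plate, knob at z≈.234), and put the fingertips ~35–40 mm higher than the reported TCP, with x,y as reported. So I go down in steps, trusting vision and force.

```bash
python3 -m handwheel '[[[0.45,0,-2,13,0],[0.45,0,-2,26,0],[0.45,0,-2,38,0],[0.45,0,-2,38,0],[0.45,0,-2,38,0]]]'
python3 -c "
from station import manip
from h import *
st(manip,[.5973,-.0125,.205])
s=manip.camera('side')
crop(s,255,125,335,205,8,'pics/s7.png')"
```

```text
time_s: 4.02
ee_pos: [0.5966, -0.0125, 0.2102]
ee_rot: [-0.001, 0.04, 0.999, -0.0]
ft_force: [-0.3, -0.2, 0.1]
width: 0.454
t 4.02 p [596.6 -12.5 210.2] yawY 85.4 tilt 0.07 q7 1.53 F [-0.3  -0.25  0.15] M [-0.038  0.014 -0.006] w 0.454
delta tool mm [-0.7  0.1  5.2]
```

View pics/s7.png

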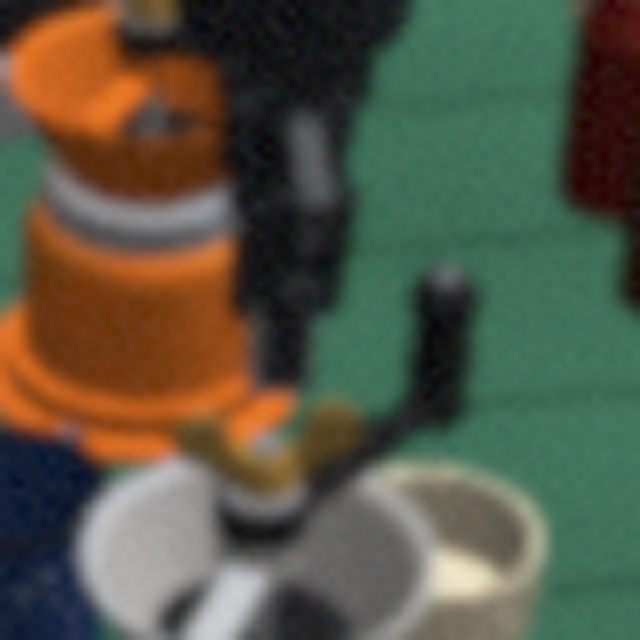

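```bash
python3 -c "
from station import manip
from h import *
s=manip.camera('side')
def ony(c,uv,y):
    o,d=ray(c,uv);return o+d*(y-o[1])/d[1]
for v in(172.5,173.5):
  for y in(-.042,-.034):print(v,y,ony(s,(290,v),y))
print('want tip px',proj(s,[[.5955,-.04,.207],[.5955,-.034,.207]]))
"
```

```text
172.5 -0.042 [ 0.59552878 -0.042       0.25536427]
172.5 -0.034 [ 0.59773761 -0.034       0.24965648]
173.5 -0.042 [ 0.59571286 -0.042       0.25214115]
173.5 -0.034 [ 0.59792356 -0.034       0.24640061]
want tip px [[288.82744795 186.75606526]
 [288.32753895 185.45238973]]
```

```bash
python3 -m handwheel '[[[0.45,0,0,7,0],[0.45,0,0,14,0],[0.45,0,0,21,0],[0.45,0,0,28,0],[0.45,0,0,28,0]]]'
python3 -c "
from station import manip
from h import *
st(manip)
s=manip.camera('side')
crop(s,255,135,325,205,8,'pics/s8.png')"
```

```text
time_s: 4.53
ee_pos: [0.596, -0.0125, 0.1806]
ee_rot: [-0.001, 0.04, 0.999, -0.0]
ft_force: [-0.2, 0.2, 0.6]
width: 0.452
t 4.53 p [596.  -12.5 180.6] yawY 85.4 tilt 0.15 q7 1.54 F [-0.18  0.22  0.56] M [-0.005  0.001 -0.031] w 0.452
```

View pics/s8.png

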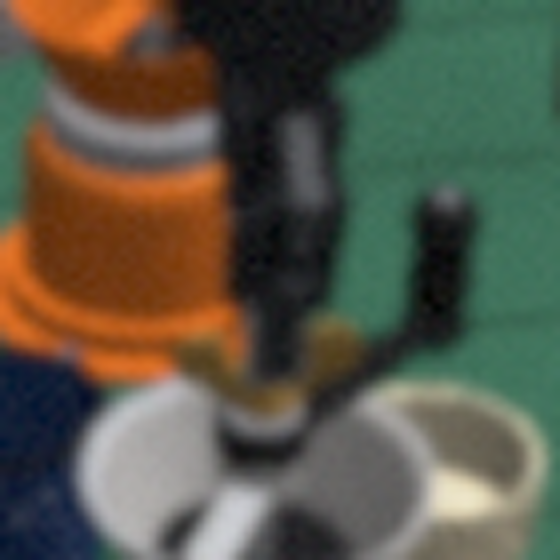

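Reported z is already below the hub top without contact, which confirms the offset. The near fingertip, at (289.4,182), is now between the wings. 11 mm more.

```bash
python3 -m handwheel '[[[0.45,0,0,4,0],[0.45,0,0,8,0],[0.45,0,0,11,0],[0.45,0,0,11,0]]]'
python3 -c "
from station import manip
from h import *
st(manip)
s=manip.camera('side')
crop(s,255,135,325,205,8,'pics/s9.png')"
```

```text
time_s: 4.92
ee_pos: [0.5966, -0.0126, 0.1709]
ee_rot: [-0.0, 0.04, 0.999, -0.0]
ft_force: [-0.2, 0.1, -0.7]
width: 0.449
t 4.92 p [596.6 -12.6 170.9] yawY 85.4 tilt 0.05 q7 1.54 F [-0.2   0.11 -0.66] M [ 0.007  0.031 -0.007] w 0.449
```

View pics/s9.png

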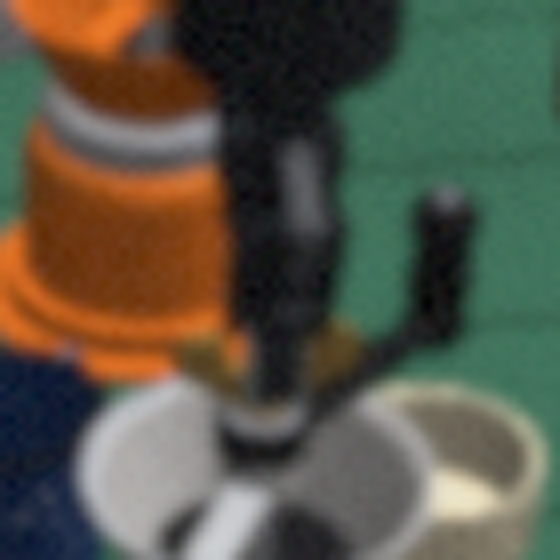

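The near tip at (289.4,185) is beside the hub, between the wings, without force. I start turning clockwise, which is positive about the tool's z.

```bash
for i in 1 ; do python3 -m handwheel '[[[0.45,0,0,0,0.1],[0.45,0,0,0,0.2],[0.45,0,0,0,0.3],[0.45,0,0,0,0.4],[0.45,0,0,0,0.5]]]' >/dev/null; python3 -c "
from station import manip
from h import *
st(manip)"; done
python3 -m handwheel '[[[0.45,0,0,0,0.1],[0.45,0,0,0,0.2],[0.45,0,0,0,0.3],[0.45,0,0,0,0.4],[0.45,0,0,0,0.5]]]' >/dev/null; python3 -c "
from station import manip
from h import *
st(manip)
s=manip.camera('side')
crop(s,255,135,325,205,8,'pics/s10.png')"
```

```text
t 5.38 p [597.1 -12.6 171.8] yawY 56.4 tilt 0.03 q7 1.05 F [-0.15  0.23 -0.22] M [-0.049 -0.006 -0.02 ] w 0.448
t 5.8 p [597.1 -12.3 171.8] yawY 27.8 tilt 0.03 q7 0.57 F [-0.34  1.31 -0.17] M [ 0.052 -0.024 -0.003] w 0.453
```

View pics/s10.png

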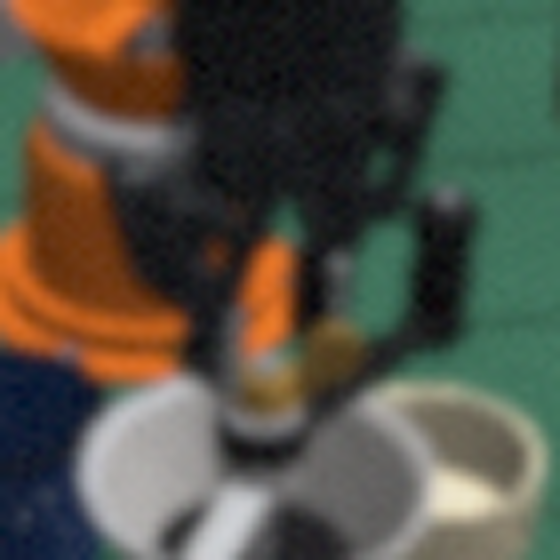

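The fingers straddle the hub (stud at crop (265,370)) and begin pushing the wings, force ~1 N. The minimum remaining travel is 5 rad, so the next 3 rad can go continuously.

```bash
cat > o.py <<'E'
from station import manip
from h import *
st(manip)
E
python3 -m handwheel '[[[0.45,0,0,0,0.1],[0.45,0,0,0,0.2],[0.45,0,0,0,0.3],[0.45,0,0,0,0.4],[0.45,0,0,0,0.5]]]' >/dev/null; python3 o.py
python3 -m handwheel '[[[0.45,0,0,0,0.1],[0.45,0,0,0,0.2],[0.45,0,0,0,0.3],[0.45,0,0,0,0.4],[0.45,0,0,0,0.5]]]' >/dev/null; python3 o.py
python3 -m handwheel '[[[0.45,0,0,0,0.1],[0.45,0,0,0,0.2],[0.45,0,0,0,0.3],[0.45,0,0,0,0.4],[0.45,0,0,0,0.5]]]' >/dev/null; python3 o.py
python3 -c "
from station import manip
from h import *
s=manip.camera('side')
crop(s,255,135,325,205,8,'pics/s11.png')"
```

```text
t 6.27 p [597.1 -12.1 171.7] yawY -0.7 tilt 0.04 q7 0.1 F [ 0.51  1.49 -1.46] M [ 0.28  -0.048 -0.011] w 0.453
t 6.68 p [597.2 -12.1 171.7] yawY -29.3 tilt 0.04 q7 -0.37 F [ 1.24  0.82 -0.12] M [ 0.199 -0.187 -0.017] w 0.448
t 7.1 p [597.3 -12.3 171.8] yawY -58.0 tilt 0.05 q7 -0.84 F [ 1.43  0.67 -0.2 ] M [ 0.188 -0.298  0.004] w 0.448
```

View pics/s11.png

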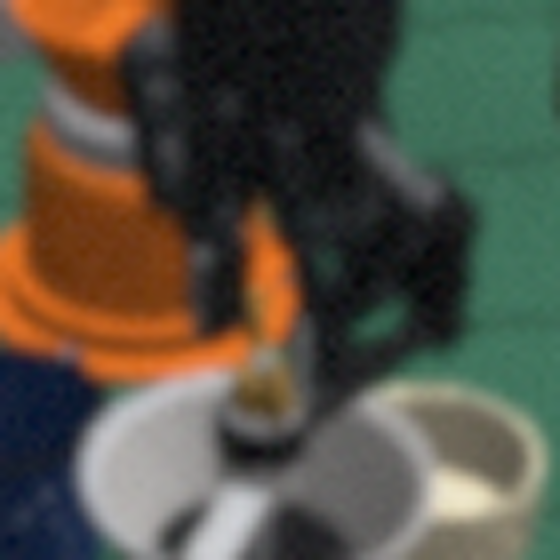

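The wings are now edge-on to the camera at crop (262,300), so the nut is following. Lateral force is ~1.5 N. Continue.

```bash
python3 -m handwheel '[[[0.45,0,0,0,0.1],[0.45,0,0,0,0.2],[0.45,0,0,0,0.3],[0.45,0,0,0,0.4],[0.45,0,0,0,0.5]]]' >/dev/null; python3 o.py
python3 -m handwheel '[[[0.45,0,0,0,0.1],[0.45,0,0,0,0.2],[0.45,0,0,0,0.3],[0.45,0,0,0,0.4],[0.45,0,0,0,0.5]]]' >/dev/null; python3 o.py
python3 -m handwheel '[[[0.45,0,0,0,0.1],[0.45,0,0,0,0.2],[0.45,0,0,0,0.3],[0.45,0,0,0,0.4],[0.45,0,0,0,0.5]]]' >/dev/null; python3 o.py
```

```text
t 7.57 p [597.3 -12.5 171.8] yawY -86.5 tilt 0.05 q7 -1.3 F [ 0.79  0.3  -0.68] M [ 0.025 -0.285  0.013] w 0.453
t 7.98 p [597.1 -12.6 171.7] yawY -115.2 tilt 0.03 q7 -1.75 F [ 0.31 -0.14 -0.6 ] M [ 0.024 -0.198  0.015] w 0.45
t 8.4 p [597.1 -12.4 171.6] yawY -143.8 tilt 0.02 q7 -2.19 F [ 0.12  1.25 -0.1 ] M [ 0.079 -0.104  0.025] w 0.451
```

```bash
python3 -m handwheel '[[[0.45,0,0,0,-0.1],[0.45,0,0,0,-0.2],[0.45,0,0,0,-0.3],[0.45,0,0,-20,-0.3],[0.45,0,0,-42,-0.3]]]' >/dev/null; python3 o.py
python3 -m handwheel '[[[0.45,0,0,-8,0],[0.45,0,0,-8,-0.12],[0.45,0,0,-8,-0.24],[0.45,0,0,-8,-0.36],[0.45,0,0,-8,-0.48]]]' >/dev/null
python3 -m handwheel '[[[0.45,0,0,0,-0.12],[0.45,0,0,0,-0.24],[0.45,0,0,0,-0.36],[0.45,0,0,0,-0.48],[0.45,0,0,0,-0.6]]]' >/dev/null
python3 -m handwheel '[[[0.45,0,0,0,-0.12],[0.45,0,0,0,-0.24],[0.45,0,0,0,-0.36],[0.45,0,0,0,-0.48],[0.45,0,0,0,-0.6]]]' >/dev/null
python3 -m handwheel '[[[0.45,0,0,0,-0.12],[0.45,0,0,0,-0.24],[0.45,0,0,0,-0.36],[0.45,0,0,0,-0.48],[0.45,0,0,0,-0.6]]]' >/dev/null
python3 -m handwheel '[[[0.45,0,0,0,-0.12],[0.45,0,0,0,-0.24],[0.45,0,0,0,-0.36],[0.45,0,0,0,-0.48],[0.45,0,0,0,-0.6]]]' >/dev/null; python3 o.py
python3 -m handwheel '[[[0.45,0,0,0,-0.12],[0.45,0,0,0,-0.24],[0.45,0,0,0,-0.24],[0.45,0,0,0,-0.24]]]' >/dev/null; python3 o.py
python3 -c "
from station import manip
from h import *
s=manip.camera('side')
crop(s,255,135,325,205,8,'pics/s12.png')"
```

```text
t 8.82 p [596.1 -12.5 213.2] yawY -126.3 tilt 0.14 q7 -1.95 F [0.27 0.19 0.29] M [-0.015  0.062 -0.045] w 0.45
t 10.9 p [596.9 -12.6 221.3] yawY 38.9 tilt 0.01 q7 0.75 F [ 0.   -0.02 -0.57] M [-0.009  0.044 -0.005] w 0.449
t 11.23 p [596.9 -12.7 221.4] yawY 52.0 tilt 0.01 q7 0.97 F [-0.15 -0.35  0.6 ] M [ 0.072 -0.002  0.001] w 0.45
```

View pics/s12.png

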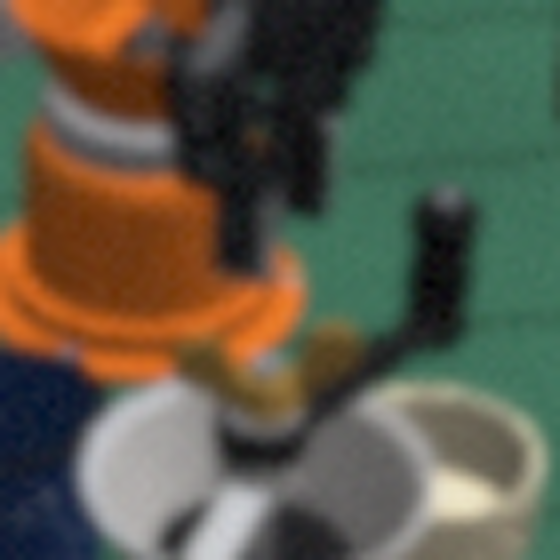

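The nut has turned about half a turn, the crank is unmoved (knob at crop (445,190) as before) and the hand is clear above. Second stroke: lower in and push, with gentler steps after the first 1.5 rad.

```bash
python3 -m handwheel '[[[0.45,0,0,15,-0.1],[0.45,0,0,30,-0.1],[0.45,0,0,45,-0.1],[0.45,0,0,51,-0.1],[0.45,0,0,51,-0.1]]]' >/dev/null; python3 o.py
python3 -m handwheel '[[[0.45,0,0,0,0.1],[0.45,0,0,0,0.2],[0.45,0,0,0,0.3],[0.45,0,0,0,0.4],[0.45,0,0,0,0.5]]]' >/dev/null; python3 o.py
python3 -m handwheel '[[[0.45,0,0,0,0.1],[0.45,0,0,0,0.2],[0.45,0,0,0,0.3],[0.45,0,0,0,0.4],[0.45,0,0,0,0.5]]]' >/dev/null; python3 o.py
python3 -m handwheel '[[[0.45,0,0,0,0.1],[0.45,0,0,0,0.2],[0.45,0,0,0,0.3],[0.45,0,0,0,0.4],[0.45,0,0,0,0.5]]]' >/dev/null; python3 o.py
python3 -m handwheel '[[[0.45,0,0,0,0.1],[0.45,0,0,0,0.2],[0.45,0,0,0,0.3],[0.45,0,0,0,0.4]]]' >/dev/null; python3 o.py
```

```text
t 11.7 p [596.1 -12.5 169.1] yawY 57.8 tilt 0.14 q7 1.08 F [ 0.04  0.57 -0.06] M [ 0.01  -0.007 -0.002] w 0.449
t 12.12 p [597.4 -12.3 171.7] yawY 28.9 tilt 0.07 q7 0.6 F [-1.17 -0.16  0.21] M [0.124 0.001 0.012] w 0.452
t 12.53 p [597.5 -12.2 171.6] yawY 0.2 tilt 0.08 q7 0.12 F [ 0.87  0.76 -1.4 ] M [ 0.199 -0.047  0.047] w 0.451
t 12.95 p [597.5 -12.2 171.6] yawY -28.4 tilt 0.09 q7 -0.35 F [ 1.06  1.34 -0.83] M [ 0.14  -0.165  0.008] w 0.449
t 13.28 p [597.6 -12.2 171.7] yawY -51.3 tilt 0.09 q7 -0.72 F [ 1.26 -0.08 -0.4 ] M [ 0.115 -0.266  0.031] w 0.449
```

Total so far is ≈4.7 rad, and the stop is possible from 5.0 rad on. Now short strokes of 0.04–0.05 rad, checking force and moment after each and stopping the chain on any rise.

```bash
cat > chk.py <<'E'
import sys
from station import manip
from h import *
o=manip.observe();R=Ro.from_quat(o["ee_rot"],scalar_first=True).as_matrix()
F=np.hypot(*o["ft_force"][:2]);M=o["moment"]
print(round(o["time_s"],2),"yaw",round(np.degrees(np.arctan2(R[1,1],R[0,1])),1),"q7",round(o["qpos"][6],2),"Fxy",round(F,2),"M",M.round(3),flush=True)
sys.exit(1 if F>3.5 or abs(M[2])>.09 or np.hypot(M[0],M[1])>.7 else 0)
E
python3 -m handwheel '[[[0.45,0,0,0,0.05],[0.45,0,0,0,0.05]]]' >/dev/null; python3 chk.py &&
python3 -m handwheel '[[[0.45,0,0,0,0.05],[0.45,0,0,0,0.05]]]' >/dev/null; python3 chk.py &&
python3 -m handwheel '[[[0.45,0,0,0,0.05],[0.45,0,0,0,0.05]]]' >/dev/null && python3 chk.py &&
python3 -m handwheel '[[[0.45,0,0,0,0.05],[0.45,0,0,0,0.05]]]' >/dev/null && python3 chk.py &&
python3 -m handwheel '[[[0.45,0,0,0,0.05],[0.45,0,0,0,0.05]]]' >/dev/null && python3 chk.py &&
python3 -m handwheel '[[[0.45,0,0,0,0.05],[0.45,0,0,0,0.05]]]' >/dev/null && python3 chk.py &&
python3 -m handwheel '[[[0.45,0,0,0,0.05],[0.45,0,0,0,0.05]]]' >/dev/null && python3 chk.py &&
python3 -m handwheel '[[[0.45,0,0,0,0.05],[0.45,0,0,0,0.05]]]' >/dev/null && python3 chk.py &&
python3 -m handwheel '[[[0.45,0,0,0,0.05],[0.45,0,0,0,0.05]]]' >/dev/null && python3 chk.py &&
python3 -m handwheel '[[[0.45,0,0,0,0.05],[0.45,0,0,0,0.05]]]' >/dev/null && python3 chk.py
```

```text
13.45 yaw -54.0 q7 -0.76 Fxy 0.93 M [ 0.076 -0.076 -0.01 ]
13.62 yaw -56.8 q7 -0.81 Fxy 1.61 M [ 0.076 -0.138  0.024]
13.78 yaw -59.6 q7 -0.85 Fxy 1.14 M [ 0.006 -0.184  0.036]
13.95 yaw -62.4 q7 -0.9 Fxy 0.81 M [ 0.049 -0.177  0.021]
14.12 yaw -65.3 q7 -0.94 Fxy 1.59 M [ 0.063 -0.19   0.029]
14.28 yaw -68.1 q7 -0.99 Fxy 1.09 M [-0.033 -0.143  0.002]
14.45 yaw -71.0 q7 -1.03 Fxy 0.52 M [-0.009 -0.2    0.01 ]
14.62 yaw -73.8 q7 -1.08 Fxy 0.56 M [-0.006 -0.152 -0.001]
14.78 yaw -76.7 q7 -1.12 Fxy 0.38 M [ 0.016 -0.093  0.042]
14.95 yaw -79.6 q7 -1.17 Fxy 0.28 M [ 0.039 -0.159 -0.004]
```

```bash
python3 -m handwheel '[[[0.45,0,0,0,0.05],[0.45,0,0,0,0.05]]]' >/dev/null && python3 chk.py &&
python3 -m handwheel '[[[0.45,0,0,0,0.05],[0.45,0,0,0,0.05]]]' >/dev/null && python3 chk.py &&
python3 -m handwheel '[[[0.45,0,0,0,0.05],[0.45,0,0,0,0.05]]]' >/dev/null && python3 chk.py &&
python3 -m handwheel '[[[0.45,0,0,0,0.05],[0.45,0,0,0,0.05]]]' >/dev/null && python3 chk.py &&
python3 -m handwheel '[[[0.45,0,0,0,0.05],[0.45,0,0,0,0.05]]]' >/dev/null && python3 chk.py &&
python3 -m handwheel '[[[0.45,0,0,0,0.05],[0.45,0,0,0,0.05]]]' >/dev/null && python3 chk.py &&
python3 -m handwheel '[[[0.45,0,0,0,0.05],[0.45,0,0,0,0.05]]]' >/dev/null && python3 chk.py &&
python3 -m handwheel '[[[0.45,0,0,0,0.05],[0.45,0,0,0,0.05]]]' >/dev/null && python3 chk.py &&
python3 -m handwheel '[[[0.45,0,0,0,0.05],[0.45,0,0,0,0.05]]]' >/dev/null && python3 chk.py &&
python3 -m handwheel '[[[0.45,0,0,0,0.05],[0.45,0,0,0,0.05]]]' >/dev/null && python3 chk.py
python3 -c "
from station import manip
from h import *
s=manip.camera('side')
crop(s,255,135,325,205,8,'pics/s13.png')"
```

```text
15.12 yaw -82.4 q7 -1.21 Fxy 1.28 M [ 0.026 -0.118  0.061]
15.28 yaw -85.3 q7 -1.26 Fxy 0.65 M [-0.037 -0.15  -0.005]
15.45 yaw -88.1 q7 -1.3 Fxy 1.07 M [-0.062 -0.217 -0.016]
15.62 yaw -91.0 q7 -1.35 Fxy 0.92 M [ 0.02  -0.17   0.074]
15.78 yaw -93.9 q7 -1.39 Fxy 0.54 M [ 0.035 -0.163  0.01 ]
15.95 yaw -96.7 q7 -1.44 Fxy 1.94 M [-0.05  -0.158  0.009]
16.12 yaw -99.6 q7 -1.48 Fxy 1.2 M [-0.044 -0.15   0.033]
16.28 yaw -102.5 q7 -1.53 Fxy 1.04 M [-0.08  -0.131  0.031]
16.45 yaw -105.3 q7 -1.57 Fxy 1.51 M [-0.066 -0.139  0.021]
16.62 yaw -108.2 q7 -1.62 Fxy 1.51 M [-0.058 -0.156  0.057]
```

View pics/s13.png

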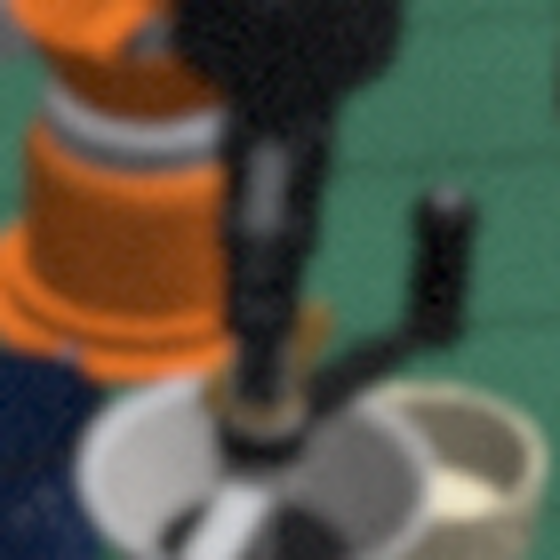

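The crank knob has not moved (crop (445,190)) and the wing shows to the right of the finger at (315,335). The nut is still turning freely, so I continue.

```bash
python3 -m handwheel '[[[0.45,0,0,0,0.05],[0.45,0,0,0,0.05]]]' >/dev/null && python3 chk.py &&
python3 -m handwheel '[[[0.45,0,0,0,0.05],[0.45,0,0,0,0.05]]]' >/dev/null && python3 chk.py &&
python3 -m handwheel '[[[0.45,0,0,0,0.05],[0.45,0,0,0,0.05]]]' >/dev/null && python3 chk.py &&
python3 -m handwheel '[[[0.45,0,0,0,0.05],[0.45,0,0,0,0.05]]]' >/dev/null && python3 chk.py &&
python3 -m handwheel '[[[0.45,0,0,0,0.05],[0.45,0,0,0,0.05]]]' >/dev/null && python3 chk.py &&
python3 -m handwheel '[[[0.45,0,0,0,0.05],[0.45,0,0,0,0.05]]]' >/dev/null && python3 chk.py &&
python3 -m handwheel '[[[0.45,0,0,0,0.05],[0.45,0,0,0,0.05]]]' >/dev/null && python3 chk.py &&
python3 -m handwheel '[[[0.45,0,0,0,0.05],[0.45,0,0,0,0.05]]]' >/dev/null && python3 chk.py &&
python3 -m handwheel '[[[0.45,0,0,0,0.05],[0.45,0,0,0,0.05]]]' >/dev/null && python3 chk.py &&
python3 -m handwheel '[[[0.45,0,0,0,0.05],[0.45,0,0,0,0.05]]]' >/dev/null && python3 chk.py &&
python3 -m handwheel '[[[0.45,0,0,0,0.05],[0.45,0,0,0,0.05]]]' >/dev/null && python3 chk.py &&
python3 -m handwheel '[[[0.45,0,0,0,0.05],[0.45,0,0,0,0.05]]]' >/dev/null && python3 chk.py &&
python3 -m handwheel '[[[0.45,0,0,0,0.05],[0.45,0,0,0,0.05]]]' >/dev/null && python3 chk.py &&
python3 -m handwheel '[[[0.45,0,0,0,0.05],[0.45,0,0,0,0.05]]]' >/dev/null && python3 chk.py &&
python3 -m handwheel '[[[0.45,0,0,0,0.05],[0.45,0,0,0,0.05]]]' >/dev/null && python3 chk.py &&
python3 -m handwheel '[[[0.45,0,0,0,0.05],[0.45,0,0,0,0.05]]]' >/dev/null && python3 chk.py
```

```text
16.83 yaw -111.1 q7 -1.66 Fxy 1.51 M [-0.142 -0.216  0.155]
```

```bash
python3 -m handwheel '[[[0.45,0,0,0,0],[0.45,0,0,0,0]]]'; python3 chk.py; python3 -m handwheel '[[[0.45,0,0,0,0]]]' >/dev/null; python3 chk.py;python3 -m handwheel '[[[0.45,0,0,0,0]]]' >/dev/null; python3 chk.py
```

```text
time_s: 17.0
ee_pos: [0.5969, -0.0127, 0.1706]
ee_rot: [0.0, 0.983, -0.182, -0.0]
ft_force: [1.6, -1.6, -0.8]
width: 0.449
17.0 yaw -111.0 q7 -1.66 Fxy 2.22 M [-0.186 -0.278  0.146]
17.08 yaw -111.0 q7 -1.66 Fxy 1.5 M [-0.227 -0.222  0.139]
17.17 yaw -111.1 q7 -1.66 Fxy 1.68 M [-0.252 -0.215  0.2  ]
```

Mz has jumped from ~0.03 to a steady ~0.15 N m, which looks like the stop, below the crank's 0.25. I confirm by backing off and touching again.

```bash
python3 -m handwheel '[[[0.45,0,0,0,-0.1],[0.45,0,0,0,-0.1]]]'>/dev/null; python3 chk.py; 
python3 -m handwheel '[[[0.45,0,0,0,0.04],[0.45,0,0,0,0.04]]]' >/dev/null && python3 chk.py &&
python3 -m handwheel '[[[0.45,0,0,0,0.02],[0.45,0,0,0,0.02]]]' >/dev/null && python3 chk.py &&
python3 -m handwheel '[[[0.45,0,0,0,0.02],[0.45,0,0,0,0.02]]]' >/dev/null && python3 chk.py &&
python3 -m handwheel '[[[0.45,0,0,0,0.01],[0.45,0,0,0,0.01]]]' >/dev/null && python3 chk.py &&
python3 -m handwheel '[[[0.45,0,0,0,0.01],[0.45,0,0,0,0.01]]]' >/dev/null && python3 chk.py
```

```text
17.33 yaw -105.1 q7 -1.57 Fxy 0.11 M [-0.026  0.029 -0.003]
17.5 yaw -107.9 q7 -1.61 Fxy 0.81 M [-0.002  0.013 -0.035]
17.67 yaw -109.0 q7 -1.63 Fxy 1.09 M [0.018 0.036 0.017]
17.83 yaw -110.1 q7 -1.65 Fxy 0.47 M [-0.026 -0.148  0.031]
18.0 yaw -110.6 q7 -1.66 Fxy 1.01 M [-0.191 -0.168  0.145]
```

The same stop again at −110.6°, Mz 0.145. I back off, lift and move clear to look from the top.

```bash
python3 -m handwheel '[[[0.45,0,0,0,-0.1],[0.45,0,0,0,-0.2],[0.45,0,0,0,-0.3],[0.45,0,0,-25,-0.3],[0.45,0,0,-55,-0.3]]]'>/dev/null; python3 o.py
python3 -m handwheel '[[[0.45,0,0,-30,0],[0.45,0,0,-60,0],[0.45,0,0,-90,0],[0.45,0,0,-120,0],[0.45,0,0,-120,0]]]'>/dev/null
python3 -c "
from station import manip
from h import *
o=manip.observe();st(manip,[.45,.30,.345])
s=manip.camera('side')
crop(s,255,135,325,205,8,'pics/s14.png')"
```

```text
t 18.42 p [595.5 -12.3 224.6] yawY -93.4 tilt 0.22 q7 -1.41 F [ 0.18 -0.38  0.77] M [ 0.001 -0.038 -0.056] w 0.446
t 18.83 p [598.4 -13.2 351.1] yawY -93.4 tilt 0.38 q7 -1.44 F [ 0.35 -0.96  0.69] M [-0.039 -0.03   0.005] w 0.451
delta tool mm [-166.7 -303.9    5.2]
```

View pics/s14.png

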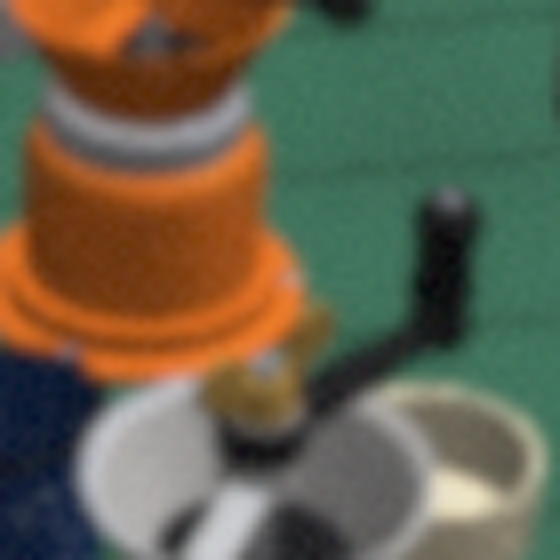

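The silver gap under the nut, visible at crop (255,420) before, is gone: the brass sits on the dark hub. Moving aside for a top view.

```bash
python3 -m handwheel '[[[0.45,-17,-30,0,0],[0.45,-34,-61,0,0],[0.45,-51,-92,0,0],[0.45,-67,-122,0,0],[0.45,-84,-152,0,0]]]'>/dev/null
python3 -m handwheel '[[[0.45,-17,-30,0,0],[0.45,-34,-61,0,0],[0.45,-51,-92,0,0],[0.45,-67,-122,0,0],[0.45,-84,-152,0,0]]]'>/dev/null
python3 -m handwheel '[[[0.45,0,0,0,0],[0.45,0,0,0,0],[0.45,0,0,0,0]]]'>/dev/null
python3 -c "
from station import manip
from h import *
st(manip)
t=manip.camera('top');cv2.imwrite('pics/t15.png',t['img'])
a=t.copy();crop(t,235,105,310,205,6,'pics/tc15.png')
print('knob',onz(t,(249,120.5),.236))
b=cv2.imread('pics/top0.png')
def knob(im):
    g=im[105:140,238:262].max(2);v,u=np.nonzero(g<75);return u.mean()+238,v.mean()+105
print(knob(b),knob(t['img']))
d=cv2.absdiff(b,t['img']).max(2);d[:, :]=(d>60)*255;cv2.imwrite('pics/d.png',d)
"
```

```text
t 19.97 p [447.3 300.1 345. ] yawY -93.4 tilt 0.06 q7 -2.2 F [ 0.12 -0.09  0.12] M [-0.004 -0.027  0.016] w 0.453
knob [0.67187775 0.0413256  0.236     ]
(np.float64(251.01333333333332), np.float64(126.61333333333333)) (np.float64(251.28169014084506), np.float64(125.66901408450704))
```

View pics/tc15.png

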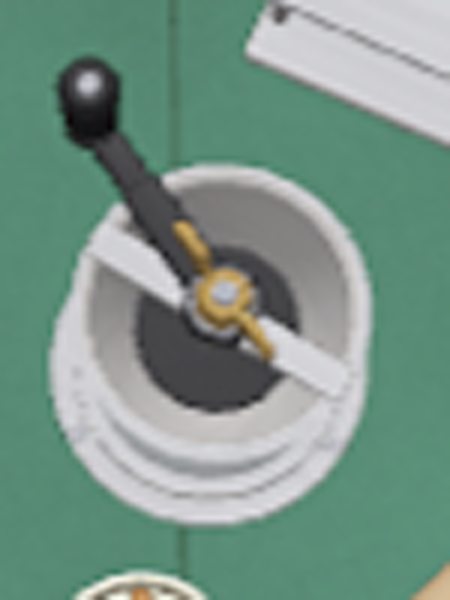

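View pics/d.png

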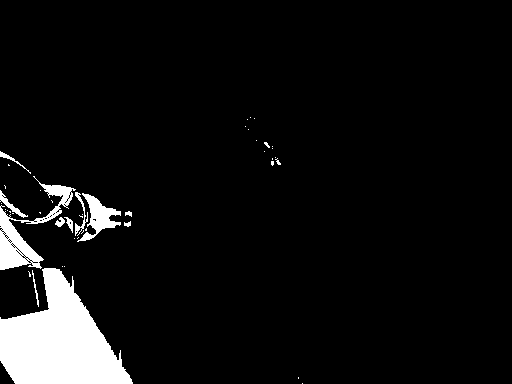

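The top view shows the nut with its wings now at about +30° (329° clockwise in all), and nothing else on the counter changed. The knob shifted by under 1 px (~1°). Hand is clear, so I hand it in.

```bash
python3 -c "
from station import manip
print(manip.finish_job())"
```

```text
the job is handed in; nothing more can be done
None
```

I turned the silver chopper's wing nut clockwise about 0.91 turn until it stopped on the crank's hub, then handed the job in at about 20 s. I used two strokes with the partly open fingertips pushing the wings, then small steps near the end.

- **Seated:** the moment rose from about 0.03 to 0.15 N m (one reading 0.20). When I backed off and touched it again, the stop came at the same angle. In the side view, the gap under the nut is gone.
- **Forces:** the sideways force I read after each step stayed at about 2 N or less, and the nut was never pinched.
- **Surroundings:** a before-and-after comparison of the top view shows nothing else moved where the arm doesn't block it. The hand is about 0.35 m from the chopper and touching nothing.
- **Check that disagreed – crank:** its knob shifted by under 1 px (about 1–2 mm, or 1°) in the top view. The crank was probably dragged very slightly at the stop, and I did not correct it.
- **Check that disagreed – height:** both cameras put the fingertips about 40 mm higher than the reported TCP. I set the working height by camera and force instead.

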